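# Hold a flat bar through the guard window of a bench deburring unit

### The job

Press the treadle of the blue deburring unit fully down to its stop with the empty gripper, so that it kicks the yellow shutter off the guard window, and let the treadle spring back. Then lift the flat steel bar out of the wooden rack, pass its lower end straight down through the guard window and push the red sprung block inside fully down onto its stop. The program finishes while the gripper still grips the upright bar and keeps the block pressed down; leave the other things on the bench alone.

Things in the scene. Friction and masses are not known exactly. Their poses are not given: they have to be found in the camera images.
- window (a point): Centre of the guard window, a slot in the unit's level steel top plate, at its upper face, 85 mm above the table. The slot is 44 mm long along this y and 10 mm wide along x: 2 mm round the bar on every side, no lead-in. The plate is 10 mm thick with free room below. z is up. The yellow shutter and its rails stand up to 7 mm above the plate.
- deburrer: Deburring unit, a blue and grey box with clear sides, 120 (x) x 130 (y) x 85 mm, fixed to the table; origin at the centre of its underside, straight below the window. -x points to its front, where the treadle is.
- treadle_pad (a point): Point to press from above, on the treadle's black rubber pad; moves with it. The treadle, a dark steel plate 60 mm wide, 100 mm long, is hinged along y at the unit's front (66 mm before the window, 40 mm above the table) and slopes up away from it. The point lies 75 mm before the hinge, 61 mm above the table at rest, 34 mm at the stop.
- treadle (a joint): Treadle angle: 0 at rest (up), 0.35 rad at its stop (down). A spring returns it; with the shutter it takes about 8 N on the pad to reach the stop. From about 0.03 rad on, its upright steel finger pushes the shutter open.
- shutter (a joint): Slide of the yellow shutter plate, 50 mm wide and 3 mm thick, that lies on the top plate over the slot: 0 closed, about 13 mm (0.013) after a full press of the treadle, toward the front; then the slot is clear. It stays where it is left by friction when the treadle returns.
- block (a joint): Travel of the red sprung block in the unit: 0 at rest (up), 0.010 m at its stop (down). The spring takes 6 N to start it and 10 N to hold it at the stop, more than the bar's own weight, so the gripper must keep pushing.
- block_top (a point): Centre of the red block's flat top, 50 x 70 mm, straight below the window: 34 mm above the table at rest, 24 mm at its stop. The bar's lower end stands on it.
- bar_mid (a point): Centre of the dark flat steel bar, 40 x 160 x 6 mm, about 0.31 kg, two drilled holes. It stands on end in the rack's middle groove, 1 mm loose on every side, and tips askew if knocked; centre 90 mm, top 170 mm above the table. y runs along its length (up), x along its 40 mm width, z along its 6 mm thickness. Grip it across the width near its top.
- bar_low (a point): Centre of the bar's lower end, 80 mm below its centre.
- rack: Wooden rack fixed to the table, 80 (x) x 90 (y) x 60 mm, origin at the centre of its underside, with three grooves along x, each 42 x 8 mm and 50 mm deep (floor 10 mm above the table), 25 mm apart. The bar stands in the middle one, the others are empty.
- tape_roll: Bystander, to be left alone: a black roll of tape lying flat, 68 mm across, 19 mm high; origin at the centre of its underside.
- big_nut: Bystander, to be left alone: a steel hexagon nut lying flat, 33 mm across, 16 mm high; origin at the centre of its underside.
- big_bolt: Bystander, to be left alone: a steel bolt lying down, 98 mm long; origin at the centre of its underside.
- spanner1: Bystander, to be left alone: a steel spanner lying flat, 170 mm long; origin at the centre of its underside.
- marker_pen: Bystander, to be left alone: a black and white marker pen lying down, 135 mm long; origin at the centre of its underside.
- stub_pipe: Bystander, to be left alone: an upright offcut of dark pipe, 42 mm across, 75 mm high; origin at the centre of its underside.
Mind the look-alikes: they are no part of the job. Of the things that look like the rack, the smaller one is meant.

How it is judged:
On the way, in this order (a step that is already met when the one before it is completed fails the run):
1. the treadle is pressed to its stop and the shutter is open (value of joint treadle above 0.325 rad and value of joint shutter above 0.0112 m), for 0.1 s.
2. the bar is lifted clear of the rack in the gripper (z of bar_low in the frame of rack above 0.05 m and contact force between the fingers and bar_c0 above 1 N), for 0.1 s.
3. the bar's lower end is through the guard window (z of bar_low in the frame of window below -0.015 m and horizontal distance between bar_low and window below 0.01 m), for 0.1 s.
At the end, for the whole second after the job is handed in: The fingers grip the bar (over 1.5 N), upright within 0.12 rad, its lower end over 50 mm below the window and within 10 mm of its axis; the red block is held over 6 mm down; treadle back up (under 0.06 rad), shutter open (over 9 mm) (value of joint block above 0.006 m and contact force between the fingers and bar_c0 above 1.5 N and horizontal distance between bar_low and window below 0.01 m and z of bar_low in the frame of window below -0.05 m and angle between bar_mid's own y axis and vertical below 0.12 rad and value of joint treadle below 0.06 rad and value of joint shutter above 0.009 m); the arm keeps its last pose, push and grip.
It fails at once if a bystander is moved by more than 30 mm (distance of any of tape_roll, big_nut, big_bolt, spanner1, marker_pen, stub_pipe from where it was at the start of the episode above 0.03 m).
It also fails if it takes over 61 s, if anything falls off the work surface, if the arm or the gripper's body presses on something with over 40 N, if the wrist force passes 120 N, or if a joint passes its speed limit or range.

### The arm

A 7-joint arm with a two-finger parallel gripper is mounted at the origin on a cart in front of the work surface, level with it; the furniture and walls round the work are solid. World frame = base frame: x ahead of the robot, y to its left, z up, the work surface at z = 0. Lengths are in m, angles in rad, forces in N, time in s.
With the tool pointing down it reaches from about 0.4 to 0.85 m from the base axis. Payload 10.4 kg.
Tool frame: the origin (TCP) lies midway between the tips of the shut fingers; the grasp point (between the pads) lies 19 mm behind it (manip.hold_point_z is the distance from the TCP to the grasp point, in m); z points along the fingers, y is the line along which they close (so a half turn about z gives the same grasp; the last joint's range is limited). The gripper opens to 85 mm and grips with 20 to 120 N. Pads are 22 mm wide; open, the fingers measure 114 mm over their backs; the gripper's body (76 mm by 85 mm) begins 54 mm behind the grasp point. The pads swing forward as they close: fully open they stand 13 mm farther back than shut.
Start: joints at [-1.209, 0.332, -0.065, 1.46, 0.022, 1.35, -0.088], TCP at [0.235, 0.579, 0.231] pointing down, gripper open.
Joint ranges: [-2.6, 2.6], [-0.5, 2.12], [-1.47, 1.34], [0.16, 2.42], [-1.27, 4.41], [0.06, 2.06], [-2.6, 2.6]. Speed limits (rad/s): [2.22, 2.22, 2.79, 2.79, 3.14, 3.14, 3.14].

### API

Orientations are given as a unit quaternion [x, y, z, w].
In Python, from workcell import manip, eyes, job gives the robot as it stands.
- The arm moves only by the shell command python3 -m crank 'ROWS' [FORCE]. ROWS is JSON, a list that holds one entry, the list of rows, each a list of 7 numbers: the finger opening in cm, from 0 to 8.54, then the shift along the world's x, y, z in cm, then the turn, a rotation vector about the world's x, y, z in degrees. In form: [[[hand, x, y, z, ax, ay, az], ...]]. A call has 1 to 20 rows; each row shifts and turns the commanded pose from where the row before left it; what a row does not reach is not made up. A row lasts 1/8 s, in which the tool goes at most 62.5 mm and 10.7 degrees, less where a joint would pass 70% of its speed; a pose out of reach is approached as far as the arm can. A call with a gripper value outside its range is refused whole. The fingers move at their own pace and stop on an object; FORCE is the grip in N (left out, the last holds). Time passes only in rows, so rows that do not move let the fingers close. It gives the time, the measured TCP pose, the force, the opening and the grip force at its end, in the units of the state.
- manip.get_obs(): the state, without advancing time (a new reading comes with each control period).
- eyes.camera(name): name is "scene" or "top"; returns (picture, depth): 480x640x3 uint8, red, green, blue; 480x640 float32, m along the optical axis (not along the pixel's ray), 0 where there is no reading.
- eyes.camera_params(name): a dict with "fx", "fy", "cx", "cy" (pixels), "world_from_camera" (4x4, takes a point from camera to world coordinates). Camera axes: x right, y down, z forward; pixel columns grow to the right and rows downward; lengths in m; the calibration is good to about 2 mm. A picture is of the moment at which its call begins. camera_params takes no time and is no camera call.
- job.hand_in(): hands the job in; it is judged then, once.
The state is a dict: "clock": time; "joint_pos": joint angles; "joint_velocities": joint speeds; "tau": joint torques, N m; "position": TCP position; "ee_rot": TCP orientation; "ft_force": force on the tool from outside, world axes, zero at the start; "torque": the same for the moment, N m; "grip_width": opening from 0.0 (shut) to 1.0 (fully open); "grasp_force": force on a finger pad.
Only numpy, scipy, OpenCV 4.12 (cv2) and the standard library are available. Lean on these libraries where they do the work, as an engineer would, in place of code of your own. Each camera call takes 0.05 s, during which the arm holds its last target. There are 200 camera calls.

## Working session

There is one attempt and no reset: what is moved stays moved. The work goes in short steps, Python scripts to look and compute and a shell command to move; the robot and the scene stay as the last step left them, time stands still between calls to the robot, and variables do not carry over. Pictures are saved under pics/ and viewed, at most 10 in all, crops included, and the job is handed in when it is done.

```bash
mkdir -p pics
cat > h.py <<'E'
import numpy as np, cv2, json
from workcell import manip, eyes, job
def shot(n):
    im,d=eyes.camera(n); p=eyes.camera_params(n); return im,d,p
def cloud(d,p):
    v,u=np.mgrid[0:480,0:640]; T=np.array(p["world_from_camera"])
    c=np.stack([(u-p["cx"])/p["fx"]*d,(v-p["cy"])/p["fy"]*d,d],-1)
    w=c@T[:3,:3].T+T[:3,3]; w[d<=0]=np.nan; return w
def ray(u,v,z,p):
    T=np.array(p["world_from_camera"]); r=T[:3,:3]@[(u-p["cx"])/p["fx"],(v-p["cy"])/p["fy"],1]
    return T[:3,3]+r*(z-T[2,3])/r[2]
E
python3 - <<'E'
from h import *
for n in("scene","top"):
    im,d,p=shot(n); cv2.imwrite(f"pics/{n}0.png",im[...,::-1]); np.savez(f"{n}0.npz",im=im,d=d)
    print(n,p)
print(manip.get_obs())
E
```

```text
scene {'fx': 508.2201782461745, 'fy': 508.2201782461745, 'cx': 308.37070606479335, 'cy': 240.24211386022847, 'world_from_camera': array([[ 0.64064096, -0.48229397,  0.59747108, -0.24278639],
       [-0.76782579, -0.40722086,  0.49458542, -0.63959892],
       [ 0.00476712, -0.77560538, -0.6312001 ,  0.92192354],
       [ 0.        ,  0.        ,  0.        ,  1.        ]])}
top {'fx': 555.039617253426, 'fy': 555.039617253426, 'cx': 324.90486377947695, 'cy': 236.9435281882908, 'world_from_camera': array([[ 0.0273676 , -0.98945575,  0.14222634,  0.36980618],
       [-0.99956907, -0.02557668,  0.01440535, -0.00766021],
       [-0.01061577, -0.14255929, -0.98972933,  1.25282969],
       [ 0.        ,  0.        ,  0.        ,  1.        ]])}
{'clock': 0.1, 'joint_pos': array([-1.20857049,  0.33285259, -0.06469191,  1.4608649 ,  0.02155799,
        1.34993011, -0.08850831]), 'joint_velocities': array([-0.00052251, -0.00043437, -0.00111143, -0.00186711,  0.00035268,
        0.00298   ,  0.00113875]), 'tau': array([ 3.51529379e-04, -6.26748133e+01,  4.84226458e-02, -3.92428207e+01,
        1.61937723e-02,  6.91430701e-03,  5.30846808e-05]), 'position': array([0.23448675, 0.57896509, 0.23056444]), 'ee_rot': array([ 1.91230649e-01,  9.81544892e-01, -6.70538958e-04, -1.18439397e-04]), 'ft_force': array([0.29254306, 0.63464329, 1.0342444 ]), 'torque': array([-0.03344535, -0.02227319,  0.01231165]), 'grasp_force': 0.0, 'grip_width': 1.001075843873528}
```

View pics/scene0.png

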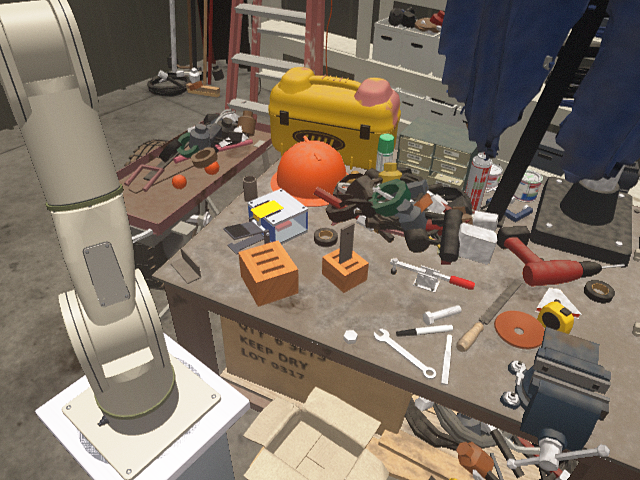

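View pics/top0.png

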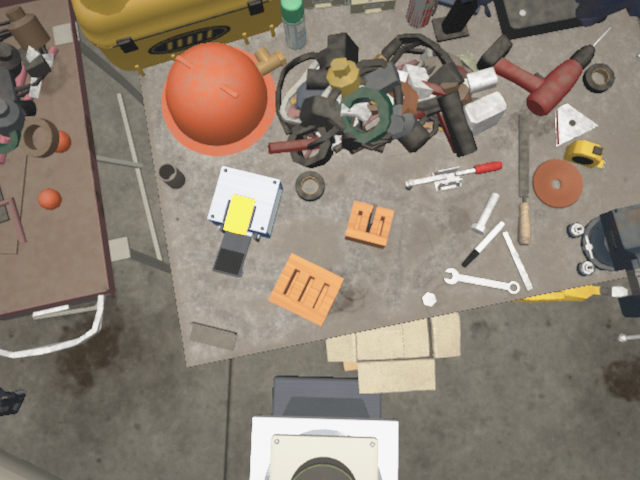

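The pictures show the blue unit at top-view (245,203) with its yellow shutter at (240,215) and the treadle pad at (230,260). The small rack with the bar is at (370,225), and the larger look-alike rack is at (307,290). The pipe stands at (172,177) and the tape roll lies at (310,185).

```bash
cat > m.py <<'E'
from h import *
def rect(P,name):
    r=cv2.minAreaRect((P*1000).astype(np.float32)); print(name,len(P),"c",np.round(r[0],1),"size",np.round(r[1],1),"ang",round(r[2],2)); return r
f=np.load("top0.npz"); im,d=f["im"],f["d"]; p=eyes.camera_params("top"); w=cloud(d,p)
hsv=cv2.cvtColor(im,cv2.COLOR_RGB2HSV).astype(int)
def box(u0,u1,v0,v1):
    m=np.zeros((480,640),bool); m[v0:v1,u0:u1]=1; return m
def clean(m): 
    n,l,s,_=cv2.connectedComponentsWithStats(m.astype(np.uint8)); return l==1+np.argmax(s[1:,4])
def hull(m,z,name):   # contour pixels cast onto plane z
    c=max(cv2.findContours(m.astype(np.uint8),0,2)[0],key=cv2.contourArea)[:,0]
    return rect(np.array([ray(u,v,z,p)[:2] for u,v in c]),name)
m=clean(box(195,295,160,245)&(abs(w[...,2]-.0875)<.008)); print("z",np.nanmedian(w[m][:,2])); hull(m,.085,"plate"); rect(w[m][:,:2],"plate cloud")
m=clean(box(215,265,190,240)&(hsv[...,0]>22)&(hsv[...,0]<35)&(hsv[...,1]>150)); hull(m,.088,"shutter"); print(np.nanmedian(w[m][:,2]))
m=clean(box(205,260,230,285)&(hsv[...,2]<45)); print("pad",np.nanmedian(w[m],0)); rect(w[m][:,:2],"pad")
P=w[m]; A=np.c_[P[:,:2],np.ones(len(P))]; print("plane",np.linalg.lstsq(A,P[:,2],rcond=None)[0])
m=clean(box(335,405,190,260)&(abs(w[...,2]-.06)<.007)&(hsv[...,1]>100)); hull(m,.06,"rack"); print(np.nanmedian(w[m][:,2]))
m=box(345,395,190,245)&(w[...,2]>.085); print("barpts",m.sum()); P=w[m]; print(P.min(0),P.max(0))
m=m&(w[...,2]>.155); rect(w[m][:,:2],"bartop"); print(np.nanmedian(w[m],0))
# scene view of bar
f=np.load("scene0.npz"); ws=cloud(f["d"],eyes.camera_params("scene"))
m=clean(box(330,360,218,262)&(ws[...,2]>.08)&(f["im"].max(-1)<110)); P=ws[m]; print("scene bar",m.sum(),P.min(0),P.max(0))
c=P.mean(0); U,S,V=np.linalg.svd(P-c,full_matrices=False); print(c,S,V)
q=P[P[:,2]>.16]; print("top row",q.min(0),q.max(0),q.mean(0))
g=cv2.resize(im[150:290,190:410],None,fx=3.6,fy=3.6,interpolation=2); cv2.imwrite("pics/crop1.png",g[...,::-1])
E
python3 m.py
```

```text
z 0.086303416805246
plate 127 c [608.7 188.7] size [131.5 136.3] ang 77.61
plate cloud 3466 c [609.3 189. ] size [131.6 136.6] ang 78.03
shutter 6 c [541.3 198.6] size [17.2  1.8] ang 81.96
0.08502885653161063Traceback (most recent call last):
  File "m.py", line 15, in <module>
    m=clean(box(205,260,230,285)&(hsv[...,2]<45)); print("pad",np.nanmedian(w[m],0)); rect(w[m][:,:2],"pad")
  File "m.py", line 9, in clean
    n,l,s,_=cv2.connectedComponentsWithStats(m.astype(np.uint8)); return l==1+np.argmax(s[1:,4])
                                                                              ~~~~~~~~~^^^^^^^^^
    return _wrapfunc(a, 'argmax', axis=axis, out=out, **kwds)
    return bound(*args, **kwds)
ValueError: attempt to get argmax of an empty sequence
```

```bash
sed -i 's/(hsv\[...,0\]>22)&(hsv\[...,0\]<35)&(hsv\[...,1\]>150)/(im[...,0]>150)\&(im[...,2]<110)/; s/hsv\[...,2\]<45/hsv[...,2]<60/' m.py
sed -i '/^m=clean(box(215/i print(im[212,240],im[262,228],im[242,236])' m.py; python3 m.py
```

```text
z 0.086303416805246
plate 127 c [608.7 188.7] size [131.5 136.3] ang 77.61
plate cloud 3466 c [609.3 189. ] size [131.6 136.6] ang 78.03
[247 245 122] [65 65 63] [110 110 115]
shutter 15 c [541.8 201.8] size [28.6  3. ] ang 78.89
0.08398679149675714
pad [0.53745249 0.16175449 0.02206484]
pad 3 c [536.7 162. ] size [0.2 1.8] ang 68.29
plane [ 27.61291269  87.31441551 -28.93911959]
rack 119 c [575.  -85.5] size [88.5 80.6] ang 76.83
0.0605775354426864
barpts 96
[ 0.55541082 -0.0916355   0.08920853] [ 0.5945774  -0.07765682  0.17488177]
bartop 66 c [575.1 -84.8] size [ 5.7 39.3] ang 77.09
[ 0.57474108 -0.08420685  0.16995497]
scene bar 355 [ 0.55087928 -0.09484889  0.08012097] [ 0.59460973 -0.07846181  0.17022355]
[ 0.57103113 -0.0881942   0.12567847] [0.48311285 0.23047231 0.0317523 ] [[-1.01806519e-02 -6.91659852e-04  9.99947937e-01]
 [-9.68259882e-01  2.49757876e-01 -9.68527359e-03]
 [ 2.49738174e-01  9.68308073e-01  3.21240449e-03]]
top row [ 0.55310707 -0.09453177  0.16020019] [ 0.59189592 -0.08025822  0.17022355] [ 0.57094485 -0.0884178   0.16471579]
```

View pics/crop1.png

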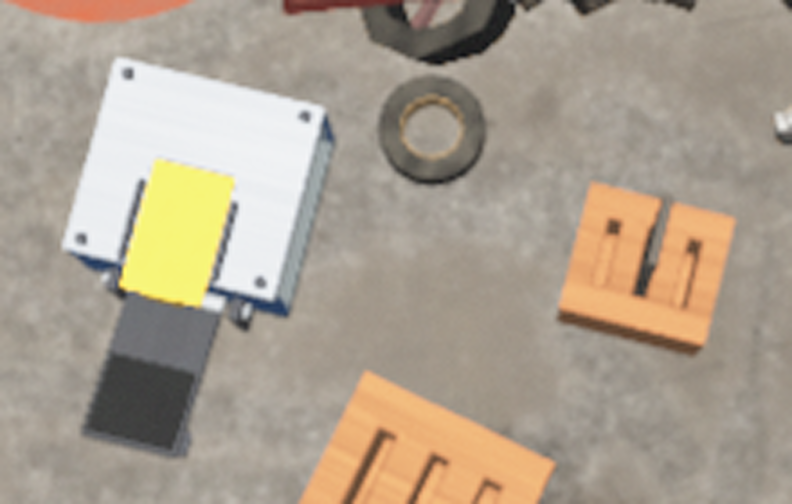

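The crop shows four plate screws at (128,73), (305,117), (260,282) and (81,238), and the yellow shutter still covering the slot. The black pad is at (140,402), and the bar is upright in the small rack at (655,245).

Run:
```python
from h import *
p=eyes.camera_params("top")
S=np.array([ray(190+(a+.5)/3.6-.5,150+(b+.5)/3.6-.5,.085,p)[:2] for a,b in((128,73),(305,117),(260,282),(81,238))]); print(S,S.mean(0))
r=cv2.minAreaRect((S*1000).astype(np.float32)); print(r)
e=(S[0]-S[3])+(S[1]-S[2]); e/=np.linalg.norm(e); print("unit x",e,np.degrees(np.arctan2(e[1],e[0])))
W=S.mean(0); print("pad pred",W-.141*e,"pad seen",ray(228.9,261.7,.061,p))
print(W-.141*e-manip.get_obs()["position"][:2])
```

```text
[[0.67878323 0.22944411]
 [0.65428886 0.12168694]
 [0.55348026 0.14432998]
 [0.57723794 0.25210831]] [0.61594757 0.18689233]
((615.9746704101562, 186.85047912597656), (110.50515747070312, 104.0438003540039), 77.41819763183594)
unit x [ 0.9758389  -0.21849127] -12.620433292346249
pad pred [0.47835429 0.2176996 ] pad seen [0.48171848 0.21549283 0.061     ]
[ 0.24386754 -0.36126549]
```

```bash
python3 -m crank '[[[0,3.05,-4.5,-1.5,0,0,0],[0,3.05,-4.5,-1.5,0,0,0],[0,3.05,-4.5,-1.5,0,0,0],[0,3.05,-4.5,-1.5,0,0,0],[0,3.05,-4.5,-1.5,0,0,0],[0,3.05,-4.5,-1.5,0,0,0],[0,3.05,-4.5,-1.5,0,0,0],[0,3.05,-4.5,-1.5,0,0,0],[0,0,0,0,0,0,0],[0,0,0,0,0,0,0]]]' 40
```

```text
clock: 1.35
position: [0.4782, 0.2198, 0.1112]
ee_rot: [0.191, 0.982, 0.0, -0.0]
ft_force: [0.6, 0.6, 0.2]
grip_width: 0.001
grasp_force: 0.0
```

```bash
python3 -m crank '[[[0,0,-0.2,-1.5,0,0,0],[0,0,0,-1.5,0,0,0],[0,0,0,-1.5,0,0,0],[0,0,0,-0.8,0,0,0],[0,0,0,-0.8,0,0,0],[0,0,0,-0.8,0,0,0],[0,0,0,-0.5,0,0,0],[0,0,0,-0.3,0,0,0],[0,0,0,0,0,0,0],[0,0,0,0,0,0,0]]]'
```

```text
clock: 2.6
position: [0.4783, 0.2178, 0.0353]
ee_rot: [0.191, 0.982, 0.0, -0.0]
ft_force: [-8.2, -2.3, 17.2]
grip_width: 0.002
grasp_force: 9.0
```

```bash
python3 -m crank '[[[0,0,0,-0.15,0,0,0],[0,0,0,0,0,0,0],[0,0,0,0,0,0,0]]]'
python3 - <<'E'
from h import *
im,d,p=shot("scene"); g=cv2.resize(im[160:280,200:360],None,fx=4,fy=4,interpolation=2); cv2.imwrite("pics/s1.png",g[...,::-1])
E
```

```text
clock: 2.98
position: [0.4784, 0.2179, 0.0348]
ee_rot: [0.191, 0.982, 0.001, -0.0]
ft_force: [-13.2, -3.5, 28.6]
grip_width: 0.002
grasp_force: 15.4
```

View pics/s1.png

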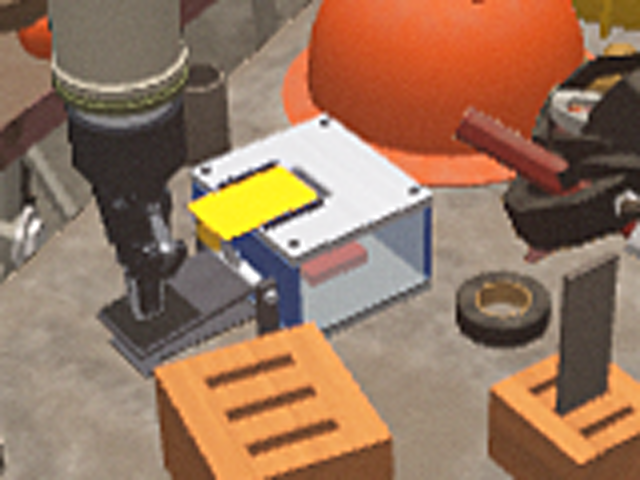

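The treadle is at its stop: the shutter has slid forward and a dark slot shows at (318,180). Next I lift off and go above the bar, turning on the way.

```bash
python3 -m crank '[[[0,0,0,2,0,0,0],[0,0,0,5,0,0,0],[0,0,0,5,0,0,0],[8.5,0,0,5,0,0,0],[8.5,1.2,-3.8,0.4,0,0,-10.1],[8.5,1.2,-3.8,0.4,0,0,-10.1],[8.5,1.2,-3.8,0,0,0,-10.1],[8.5,1.2,-3.8,0,0,0,-10.1],[8.5,1.2,-3.8,0,0,0,-10.1],[8.5,1.2,-3.8,0,0,0,-10.1],[8.5,1.2,-3.8,0,0,0,-10.2],[8.5,1.2,-3.8,0,0,0,-10.2],[8.5,0,0,0,0,0,0],[8.5,0,0,0,0,0,0]]]'
python3 - <<'E'
from h import *
for n in("top","scene"):
    im,d,p=shot(n); np.savez(n+"1.npz",im=im,d=d)
    g=im[160:250,195:305] if n=="top" else im[160:270,230:390]
    f=7 if n=="top" else 5
    cv2.imwrite(f"pics/{n}2.png",cv2.resize(g,None,fx=f if n=="top" else 5,fy=6 if n=="top" else 5,interpolation=2)[...,::-1])
E
```

```text
clock: 4.78
position: [0.5746, -0.086, 0.2106]
ee_rot: [0.782, 0.623, 0.0, -0.0]
ft_force: [0.5, 1.5, -0.4]
grip_width: 0.996
grasp_force: 0.0
```

View pics/top2.png

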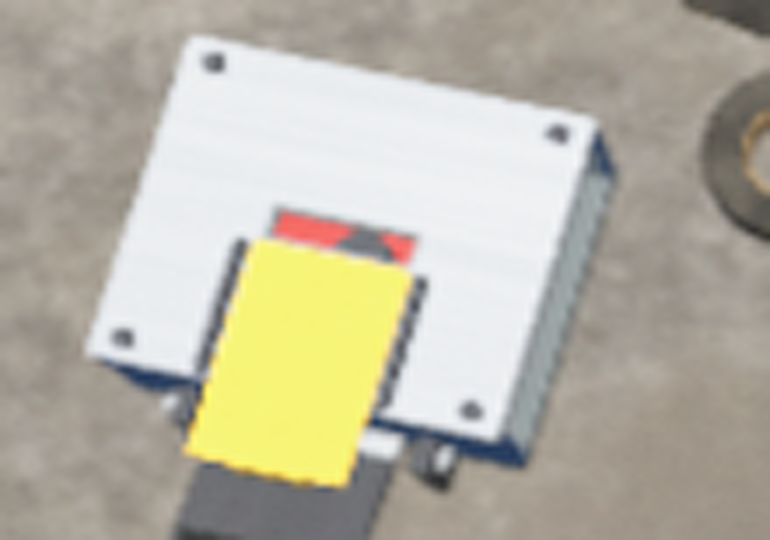

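View pics/scene2.png

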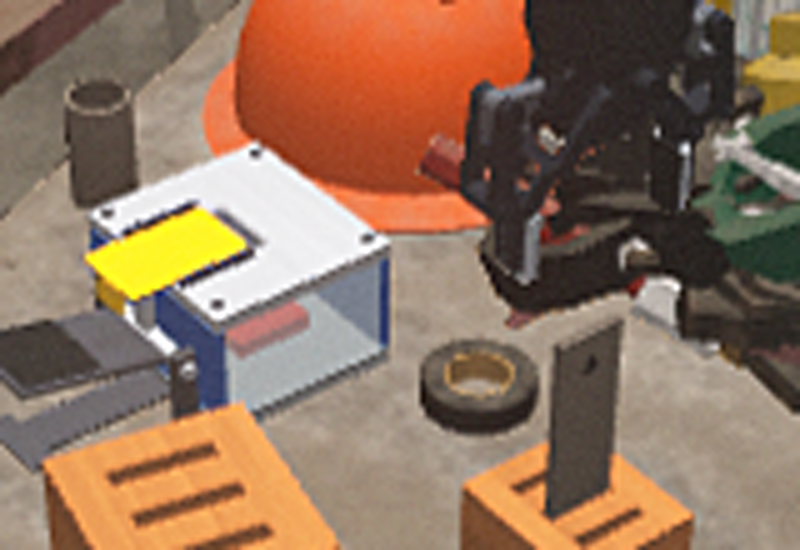

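The slot's rear edge runs from (277,210) to (417,238) in the top crop, with the red block visible below it. The scene crop shows the treadle back up, and the bar still upright under the open fingers.

```bash
python3 -m crank '[[[8.5,0,0.05,-2.5,0,0,0],[8.5,0,0,-2.5,0,0,0],[8.5,0,0,-2.2,0,0,0],[8.5,0,0,-1,0,0,0],[8.5,0,0,0,0,0,0],[3.5,0,0,0,0,0,0],[3.5,0,0,0,0,0,0],[3.5,0,0,0,0,0,0],[3.5,0,0,0,0,0,0],[3.5,0,0,0,0,0,0],[3.5,0,0,0,0,0,0]]]' 80
python3 - <<'E'
from h import *
p=eyes.camera_params("top")
f=lambda a,b,z=.085: ray(195+(a+.5)/7-.5,160+(b+.5)/6-.5,z,p)[:2]
S=np.array([f(*q) for q in((213,62),(557,133),(470,410),(122,338))]); e=(S[0]-S[3])+(S[1]-S[2]); e/=np.linalg.norm(e); g=(S[0]-S[1])+(S[3]-S[2]); g/=np.linalg.norm(g)
print("screws",S.mean(0),np.degrees(np.arctan2(e[1],e[0])),np.degrees(np.arctan2(g[1],g[0])))
A,B=f(277,210),f(417,238); print(A,B,np.linalg.norm(A-B),np.degrees(np.arctan2(*(A-B)[::-1])), "slot c",(A+B)/2-.005*e)
E
```

```text
clock: 6.25
position: [0.575, -0.0862, 0.1297]
ee_rot: [0.783, 0.622, 0.001, 0.0]
ft_force: [-2.0, -0.1, 6.0]
grip_width: 0.455
grasp_force: 80.0
screws [0.61609253 0.18727357] -12.465481943205898 77.71405510675989
[0.62469767 0.20724612] [0.61553575 0.16366383] 0.04453488982614623 78.128087114657 slot c [0.61523458 0.18653424]
```

```bash
python3 -m crank '[[[3.5,0,0,1,0,0,0],[3.5,0,0,2,0,0,0],[3.5,0,0,3,0,0,0],[3.5,0,0,4,0,0,0],[3.5,0,0,2,0,0,0],[3.5,0.4,2.7,0,0,0,9],[3.5,0.4,2.7,0,0,0,9],[3.5,0.4,2.7,0,0,0,9],[3.5,0.4,2.7,0,0,0,9],[3.5,0.4,2.7,0,0,0,9],[3.5,0.4,2.7,0,0,0,9],[3.5,0.4,2.7,0,0,0,9],[3.5,0.4,2.7,0,0,0,9],[3.5,0.4,2.7,0,0,0,9],[3.5,0.4,2.9,0,0,0,9.4],[3.5,0,0,-2,0,0,0],[3.5,0,0,-2,0,0,0],[3.5,0,0,0,0,0,0],[3.5,0,0,0,0,0,0]]]'
cat > m2.py <<'E'
from h import *
import sys
o=manip.get_obs(); print(o["position"],o["joint_pos"][6],o["ft_force"],o["grasp_force"])
for n in("top","scene"):
    im,d,p=shot(n); np.savez(n+"2.npz",im=im,d=d)
    if n=="top": cv2.imwrite(f"pics/{n}3.png",cv2.resize(im[160:250,195:305],None,fx=7,fy=6,interpolation=2)[...,::-1])
    else: cv2.imwrite(f"pics/{n}3.png",cv2.resize(im[110:260,230:350],None,fx=5,fy=4,interpolation=2)[...,::-1])
E
python3 m2.py
```

```text
clock: 8.62
position: [0.6149, 0.1857, 0.2099]
ee_rot: [0.11, 0.994, 0.0, 0.0]
ft_force: [0.4, 0.6, -1.9]
grip_width: 0.451
grasp_force: 81.2
[0.61493469 0.18573779 0.2098985 ] 1.045566208979491 [ 0.38302365  0.62116529 -1.94334353] 81.17655515670776
```

View pics/scene3.png

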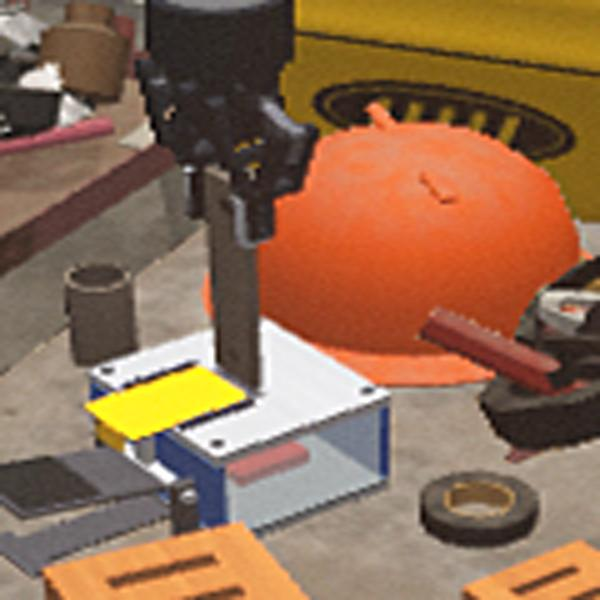

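The bar hangs upright, with its lower end at about (240,385) just above the slot. I compare before and after zoomed in.

Run:
```python
from h import *
a=np.load("scene1.npz")["im"]; b=np.load("scene2.npz")["im"]
z=lambda i:cv2.resize(i[186:220,258:294],None,fx=11,fy=16,interpolation=cv2.INTER_CUBIC)
cv2.imwrite("pics/cmp.png",np.hstack([z(a),z(b)])[...,::-1])
d=np.load("scene2.npz")["d"]; p=eyes.camera_params("scene"); w=cloud(d,p)
m=np.zeros((480,640),bool); m[150:206,268:286]=1
m&=(w[...,2]>.10)&(w[...,2]<.16)&(abs(w[...,0]-.615)<.03)&(abs(w[...,1]-.186)<.04)&(b.max(-1)<130); P=w[m]
c=P.mean(0); U,S,V=np.linalg.svd(P-c,full_matrices=False); print(len(P),c,V[0],V[1],V[2])
p=eyes.camera_params("scene")
# predicted slot corners & bar lower corners in the scene image, nominal robot-frame poses
T=np.linalg.inv(np.array(p["world_from_camera"]))
def pr(X): q=T[:3,:3]@X+T[:3,3]; return np.array([(p["fx"]*q[0]/q[2]+p["cx"]-258+.5)*11-.5,(p["fy"]*q[1]/q[2]+p["cy"]-186+.5)*16-.5])
e=np.array([np.cos(np.radians(-12.45)),np.sin(np.radians(-12.45)),0]); g=np.array([-e[1],e[0],0])
W=np.array([.6157,.187,.085]); B=np.array([.6149,.1857,.0902])
print("slot rear L,R",pr(W+.005*e+.022*g),pr(W+.005*e-.022*g),"front",pr(W-.005*e+.022*g),pr(W-.005*e-.022*g))
print("bar front L,R",pr(B-.003*e+.02*g),pr(B-.003*e-.02*g),"rear R",pr(B+.003*e-.02*g))
print("px per mm x,y",(pr(W+.001*e)-pr(W)),(pr(W+.001*g)-pr(W)))
```

```text
164 [0.61136747 0.1825015  0.13131626] [-0.02718875 -0.05610412 -0.99805466] [ 0.19300301  0.97934291 -0.06031   ] [-0.9808214   0.19426731  0.01579884]
slot rear L,R [184.59259605 240.31829122] [282.14661535 353.16521319] front [153.10101591 259.57034598] [250.38829976 373.15376899]
bar front L,R [164.5267321  241.50906603] [253.30246322 344.61859563] rear R [272.406534   332.64780807]
px per mm x,y [ 3.16147156 -1.96086588] [-2.21299725 -2.57174484]
```

View pics/cmp.png

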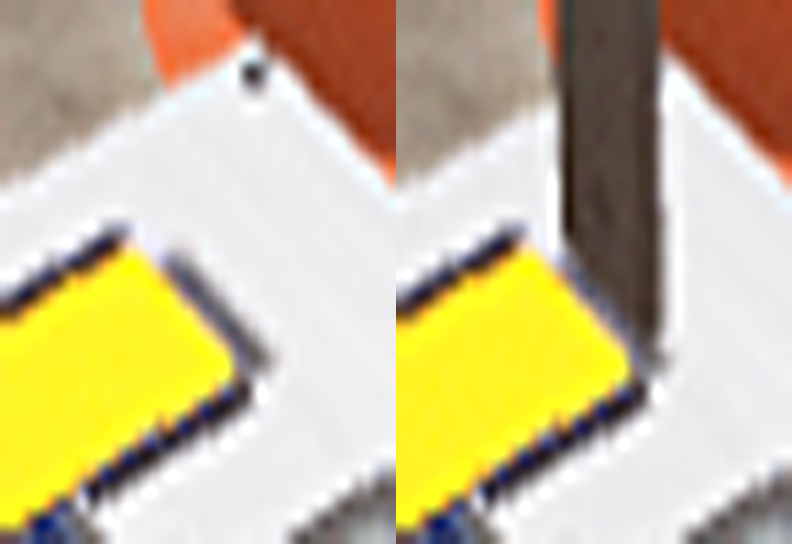

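The slot's rear edge spans (180,248)–(272,355) in the left half. The bar's lower end spans u 169–264 in the right half, which puts it about 1 mm too far back. I shift it and then go down by feel.

```bash
python3 -m crank '[[[3.5,-0.1,0.05,0,0,0,0],[3.5,0,0,-0.2,0,0,0],[3.5,0,0,-0.2,0,0,0],[3.5,0,0,-0.15,0,0,0],[3.5,0,0,-0.1,0,0,0],[3.5,0,0,0,0,0,0],[3.5,0,0,0,0,0,0]]]'
```

```text
clock: 9.6
position: [0.6136, 0.1863, 0.2024]
ee_rot: [0.11, 0.994, 0.0, 0.0]
ft_force: [-0.3, -0.9, -2.8]
grip_width: 0.45
grasp_force: 81.2
```

```bash
python3 -m crank '[[[3.5,0,0,-0.2,0,0,0],[3.5,0,0,-0.2,0,0,0],[3.5,0,0,-0.2,0,0,0],[3.5,0,0,0,0,0,0],[3.5,0,0,0,0,0,0]]]'
```

```text
clock: 10.22
position: [0.6136, 0.1863, 0.1963]
ee_rot: [0.11, 0.994, 0.0, -0.0]
ft_force: [0.6, -0.8, -3.1]
grip_width: 0.451
grasp_force: 81.2
```

It is in the slot with no force. I carry on down to just above the block.

```bash
python3 -m crank '[[[3.5,0,0,-0.5,0,0,0],[3.5,0,0,-0.5,0,0,0],[3.5,0,0,-0.6,0,0,0],[3.5,0,0,-0.8,0,0,0],[3.5,0,0,-0.8,0,0,0],[3.5,0,0,-0.8,0,0,0],[3.5,0,0,0,0,0,0],[3.5,0,0,0,0,0,0]]]'
```

```text
clock: 11.22
position: [0.6137, 0.1864, 0.1566]
ee_rot: [0.11, 0.994, 0.0, 0.0]
ft_force: [0.2, 0.1, -2.7]
grip_width: 0.449
grasp_force: 81.1
```

```bash
python3 -m crank '[[[3.5,0,0,-0.3,0,0,0],[3.5,0,0,-0.3,0,0,0],[3.5,0,0,-0.3,0,0,0],[3.5,0,0,-0.2,0,0,0],[3.5,0,0,-0.1,0,0,0],[3.5,0,0,0,0,0,0],[3.5,0,0,0,0,0,0]]]' 100
```

```text
clock: 12.1
position: [0.6142, 0.1864, 0.1454]
ee_rot: [0.11, 0.994, 0.0, 0.001]
ft_force: [-0.6, -0.8, 6.9]
grip_width: 0.451
grasp_force: 100.7
```

```bash
python3 -m crank '[[[3.5,0,0,-0.1,0,0,0],[3.5,0,0,-0.1,0,0,0],[3.5,0,0,-0.05,0,0,0],[3.5,0,0,0,0,0,0],[3.5,0,0,0,0,0,0],[3.5,0,0,0,0,0,0]]]'; python3 m2.py
```

```text
clock: 12.85
position: [0.6146, 0.1864, 0.1438]
ee_rot: [0.11, 0.994, 0.001, 0.001]
ft_force: [-1.4, -1.5, 12.8]
grip_width: 0.449
grasp_force: 101.4
[0.61455792 0.18636463 0.14378651] 1.051812297762737 [-1.37634508 -1.53860882 12.78294696] 101.41579985618591
```

View pics/scene3.png

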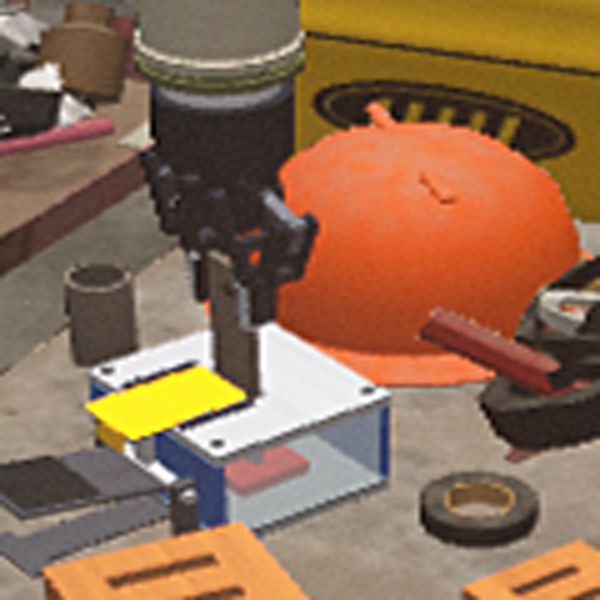

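The bar is through the slot, pressing the red block down at (268,472). The treadle is up and the shutter open. The vertical force has risen about 15 N since the bar met the block, more than the 10 N that holds it at its stop.

```bash
python3 -c "
from h import *
print(job.hand_in())"
```

```text
the job is handed in; nothing more can be done
None
```

I handed the job in at about 13 s with the treadle sprung back and the shutter open. The gripper held the upright bar through the guard window, pressing the red block down to its stop by position and force readings; no verdict came back.

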